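# Unlock the scrap tray and tip it out

## Task

Pull the locking plug straight up out of its spring-catch socket, without lifting the tray along with it, and lay it down on its side on the closed black tool case. Then raise the tray by its bar so that the castor, the tape roll and the white offcut slide off into the clear tub (do not pick them up by hand), lower the tray level again and let go. Leave the tape measure and the blue screwdriver where they are.

Things in the scene. Friction and masses are not known exactly. Their poses are not given: they have to be found in the camera images.
- tip_stand: plywood stand, fixed, 200 x 200 mm, with a hinged grey sheet-metal tray on top. Origin on the bench below the middle of the tray; y points along the tray to its open spout and the tub, x away from the robot. Tray: 110 mm wide (x), y -100 to +115 mm, floor at z = 125, walls on three sides up to z = 148 mm. Hinge axis along x at y = +85, z = 112 mm
- socket (a point): centre of the mouth of the plug's socket, on top of a 50 x 50 mm block, z = 106 mm, in front of the tray. Bore 36 mm deep; two sprung balls snap into the plug's neck and hold it until pulled up with about 10 N. A flat fork on the tray, top at z = 125 mm, lies over the mouth and under the plug's collar
- plug: locking plug, 96 mm long: steel shank 16 mm thick with a neck, then a 36 x 34 x 6 mm collar and a flat grey grip, 36 (its x) x 14 (its y) x 36 mm high. Origin at the foot of the shank, z up the shank to the grip. It starts fully home in the socket, its axes along the stand's; its foot must rise 36 mm to leave the bore, 55 mm to clear the fork
- plug_grip (a point): centre of the plug's grey grip, 77.5 mm above its foot; can be taken from above across its 14 mm thickness (fingers closing along the plug's y)
- tray (a joint): tilt of the tray in rad: 0 level, resting on the stand, to 1.25; grows as the bar end is raised; the tray falls back when let go. Pieces begin to slide at about 0.5 to 0.8
- bar (a point): middle of the tray's handle, a round steel bar, 12 mm thick, 92 mm long along the stand's x, 42 mm clear of the tray's closed end wall (the end away from the tub). With the tray level it is at y = -148, z = 136 mm in the stand's frame: 233 mm from the hinge axis along the tray and 24 mm above it. It turns with the tray
- toolcase: flat black plastic tool case, lid shut, fixed, on the robot's right: origin on the bench under its middle; its flat top, at z = 39 mm, spans x -77 to +95 mm and y -114 to +114 mm; carrying handle on its -x side
- tub: clear open tub beyond the spout, 146 mm (x) x 209 mm (y) x 74 mm high, fixed; origin at the centre of its underside
- castor: black twin-wheel castor, 45 x 56 x 36 mm, lying in the tray at the start; origin at the centre of its underside
- offcut_w: small white bar offcut, 19 x 41 x 10 mm, in the tray at the start; origin at the centre of its underside
- tape_roll: small roll of black tape, 53 mm across, 19 mm high, in the tray at the start; origin at the centre of its underside
- measure: tape measure, 67 x 74 x 35 mm, bystander between tool case and stand, near the front edge; origin at the centre of its underside
- driver: screwdriver with a blue handle, 173 x 23 x 24 mm, long axis x, bystander near the bench's front edge in front of the tub; origin at the centre of its underside
Things that resemble listed ones, but are neither listed nor needed, are in the scene too. There is more than one size of the plug; the one meant has the size given above. Of the things shaped like the castor, the black one is meant.

How it is judged:
On the way, in this order (a step that is already met when the one before it is completed fails the run):
1. the plug is drawn at least 50 mm up out of its socket with the tray still down (z of plug in the frame of tip_stand above 0.12 m and value of joint tray below 0.06 rad), for 0.1 s.
2. the plug lies on the tool case, let go, with the tray still down (x of plug_grip in the frame of toolcase between -0.077 and 0.095 m and y of plug_grip in the frame of toolcase between -0.114 and 0.114 m and z of plug_grip in the frame of toolcase between 0.038 and 0.078 m and angle between plug's own z axis and vertical between 1 and 2.1 rad and contact force between the fingers and plug below 0.2 N and value of joint tray below 0.06 rad), for 0.2 s.
3. the tray is tipped up by more than 0.35 rad (value of joint tray above 0.35 rad).
At the end, for the whole second after the job is handed in: The plug lies on its side on the tool case (centre of its grip over the case, its shank within about 30 degrees of level); the castor, the tape roll and the white offcut are all inside the tub, below its rim; the tray is down again (within 0.08 rad of level); all at rest (x of plug_grip in the frame of toolcase between -0.077 and 0.095 m and y of plug_grip in the frame of toolcase between -0.114 and 0.114 m and z of plug_grip in the frame of toolcase between 0.038 and 0.078 m and angle between plug's own z axis and vertical between 1 and 2.1 rad and x of castor in the frame of tub between -0.07 and 0.07 m and y of castor in the frame of tub between -0.1 and 0.1 m and z of castor in the frame of tub between -0.01 and 0.07 m and x of offcut_w in the frame of tub between -0.07 and 0.07 m and y of offcut_w in the frame of tub between -0.1 and 0.1 m and z of offcut_w in the frame of tub between -0.01 and 0.07 m and x of tape_roll in the frame of tub between -0.07 and 0.07 m and y of tape_roll in the frame of tub between -0.1 and 0.1 m and z of tape_roll in the frame of tub between -0.01 and 0.07 m and linear speed of each of castor, offcut_w, tape_roll, plug below 0.03 m/s and value of joint tray below 0.08 rad); the robot touches nothing.
It fails at once if the tray is lifted with the plug still in or above the socket (value of joint tray above 0.12 rad and horizontal distance between plug and socket below 0.03 m).
It fails at once if the fingers handle the scrap pieces (contact force between the fingers and castor above 2 N or contact force between the fingers and offcut_w above 2 N or contact force between the fingers and tape_roll above 2 N).
It fails at once if the tape measure or the blue screwdriver is shifted by more than 30 mm (distance of any of measure, driver from where it was at the start of the episode above 0.03 m).
It also fails if it takes over 67 s, if anything falls off the work surface, if the arm or the gripper's body presses on something with over 40 N, if the wrist force passes 120 N, or if a joint passes its speed limit or range.

## Robot

A 6-joint arm with a two-finger parallel gripper is mounted at the origin on a cart in front of the work surface, level with it; the furniture and walls round the work are solid. World frame = base frame: x ahead of the robot, y to its left, z up, the work surface at z = 0. Lengths are in m, angles in rad, forces in N, time in s.
With the tool pointing down it reaches from about 0.25 to 0.725 m from the base axis. Payload 4 kg.
Tool frame: the origin (TCP) lies midway between the tips of the shut fingers; the grasp point (between the pads) lies 19 mm behind it; z points along the fingers, y is the line along which they close (so a half turn about z gives the same grasp; the last joint's range is limited). The gripper opens to 85 mm and grips with 20 to 120 N. Pads are 22 mm wide; open, the fingers measure 114 mm over their backs; the gripper's body (76 mm by 85 mm) begins 54 mm behind the grasp point. The pads swing forward as they close: fully open they stand 13 mm farther back than shut.
Start: joints at [1.348, 0.241, 0.005, 1.335, 0, 1.571], TCP at [0.11, 0.488, 0.206] pointing down, gripper open.
Joint ranges: [-2.72, 2.72], [-1.05, 1.87], [-1.09, 1.28], [-1.99, 2.15], [-1.42, 1.44], [-3.14, 3.14]. Speed limits (rad/s): [2.79, 2.79, 3.14, 3.14, 3.14, 3.14].

## Interface

Orientations are given as a unit quaternion [x, y, z, w].
In Python, from plant import manip, vision, job gives the robot as it stands. The module is installed in compiled form; this text tells all that it offers.
- The arm moves only by the shell command python3 -m inch 'ROWS' [FORCE]. ROWS is JSON, a list of rows, each a list of 5 numbers: the shift along the tool's x, y, z in cm, then the turn about the tool's z in degrees, then the finger opening in cm, from 0 to 8.54. A call has 1 to 8 rows; each row is the pose to reach, as a shift and turn from the pose commanded when the call began, along the tool's axes at that moment; what a row does not reach only later rows make up. A row lasts 1/10 s, in which the tool goes at most 50 mm and 8.59 degrees, less where a joint would pass 70% of its speed; a pose out of reach is approached as far as the arm can. A call with a gripper value outside its range is refused whole. The fingers move at their own pace and stop on an object; FORCE is the grip in N (left out, the last holds). Time passes only in rows, so rows that repeat a pose let the fingers close. It gives the time, the measured TCP pose, the force, the opening and the grip force at its end, in the units of the state.
- manip.sense(): the state, without advancing time (a new reading comes with each control period).
- vision.grab_frame(name): name is "scene" or "top" or "wrist"; returns a dict with "img" (384x512x3 uint8, red, green, blue), "mtx" (3x3 intrinsics, pixels), "eye" and "orientation" of the camera in the world; the wrist camera has in their place "hand_eye" (4x4, takes a point from camera to tool coordinates, whose origin is the TCP and whose axes are the flange's). Camera axes: x right, y down, z forward; pixel columns grow to the right and rows downward; lengths in m; the calibration is good to about 2 mm. A picture is of the moment at which its call begins: read the wrist's pose just before it. There is no depth.
- job.close_job(): hands the job in; it is judged then, once.
The state is a dict: "time_s": time; "joint_positions": joint angles; "joint_velocities": joint speeds; "joint_efforts": joint torques, N m; "position": TCP position; "eef_rot": TCP orientation; "force": force on the tool from outside, world axes, zero at the start; "wrist_torque": the same for the moment, N m; "opening": finger opening in m; "finger_force": force on a finger pad.
Only numpy, scipy, OpenCV 4.12 (cv2) and the standard library are available. Lean on these libraries where they do the work, as an engineer would, in place of code of your own. Each camera call takes 0.05 s, during which the arm holds its last target. There are 200 camera calls.

## Working session

There is one attempt and no reset: what is moved stays moved. The work goes in short steps, Python scripts to look and compute and a shell command to move; the robot and the scene stay as the last step left them, time stands still between calls to the robot, and variables do not carry over. Pictures are saved under pics/ and viewed, at most 10 in all, crops included, and the job is handed in when it is done.

```bash
mkdir -p pics; cat > h.py <<'E'
import numpy as np,cv2
from plant import manip,vision,job
from scipy.spatial.transform import Rotation as R
def cam(n):
    s=manip.sense(); f=vision.grab_frame(n)
    K=np.array(f["mtx"])
    if n=="wrist":
        T=np.eye(4);T[:3,:3]=R.from_quat(s["eef_rot"]).as_matrix();T[:3,3]=s["position"]
        T=T@np.array(f["hand_eye"])
    else:
        T=np.eye(4);o=np.array(f["orientation"])
        T[:3,:3]=o if o.shape==(3,3) else R.from_quat(o).as_matrix();T[:3,3]=f["eye"]
    return cv2.cvtColor(np.array(f["img"]),cv2.COLOR_RGB2BGR),K,T
def ray(K,T,uv):
    d=T[:3,:3]@np.linalg.inv(K)@np.array([uv[0],uv[1],1.]);return T[:3,3],d/np.linalg.norm(d)
def onz(K,T,uv,z):
    o,d=ray(K,T,uv);return o+d*(z-o[2])/d[2]
def tri(*rs):
    A=sum(np.eye(3)-np.outer(d,d) for o,d in rs);b=sum((np.eye(3)-np.outer(d,d))@o for o,d in rs)
    p=np.linalg.solve(A,b);return p,[np.linalg.norm(np.cross(p-o,d)) for o,d in rs]
E
python3 - <<'E'
from h import *
s=manip.sense();print(s)
for n in("scene","top"):
    i,K,T=cam(n);np.savez(f"pics/{n}0.npz",i=i,K=K,T=T);cv2.imwrite(f"pics/{n}0.png",cv2.resize(i,(800,600),interpolation=cv2.INTER_CUBIC));print(n,K.round(1).tolist(),T.round(3).tolist())
E
```

```text
{'time_s': 0.0, 'joint_positions': array([1.34802498e+00, 2.41416919e-01, 3.68861513e-03, 1.33517483e+00,
       1.24669521e-05, 1.57077731e+00]), 'joint_velocities': array([-9.81234274e-04,  6.86446547e-05,  1.60943779e-03, -7.52279921e-05,
       -2.03009297e-03,  9.95314827e-04]), 'joint_efforts': array([-1.11177935e-03, -3.72318578e+01,  2.52406991e+01,  1.70057552e-02,
       -1.30142826e-04, -1.31085052e-06]), 'position': array([0.1103097 , 0.48697008, 0.20539744]), 'eef_rot': array([ 1.11145991e-01,  9.93803531e-01, -1.04617929e-03, -1.23296129e-04]), 'force': array([-0.37634778, -0.58896148,  0.61148885]), 'wrist_torque': array([-0.01639092,  0.01437278,  0.05081933]), 'finger_force': 0.0, 'opening': 0.08554927375183227}
scene [[434.4, 0.0, 256.9], [0.0, 434.4, 188.1], [0.0, 0.0, 1.0]] [[0.575, -0.343, 0.743, -0.295], [-0.818, -0.217, 0.533, -0.652], [-0.022, -0.914, -0.405, 0.586], [0.0, 0.0, 0.0, 1.0]]
top [[450.6, 0.0, 267.0], [0.0, 450.6, 193.8], [0.0, 0.0, 1.0]] [[-0.012, -0.992, 0.127, 0.414], [-1.0, 0.011, -0.005, -0.034], [0.004, -0.127, -0.992, 1.274], [0.0, 0.0, 0.0, 1.0]]
```

View pics/top0.png

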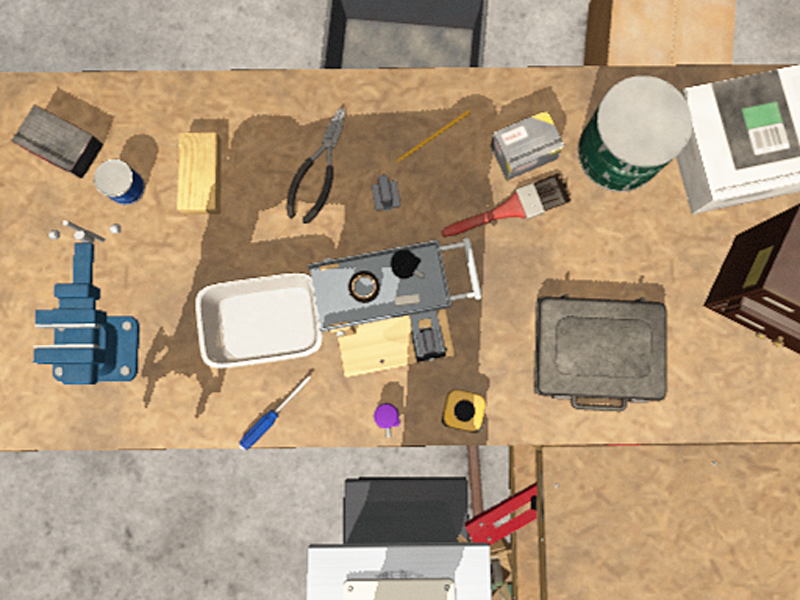

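View pics/scene0.png

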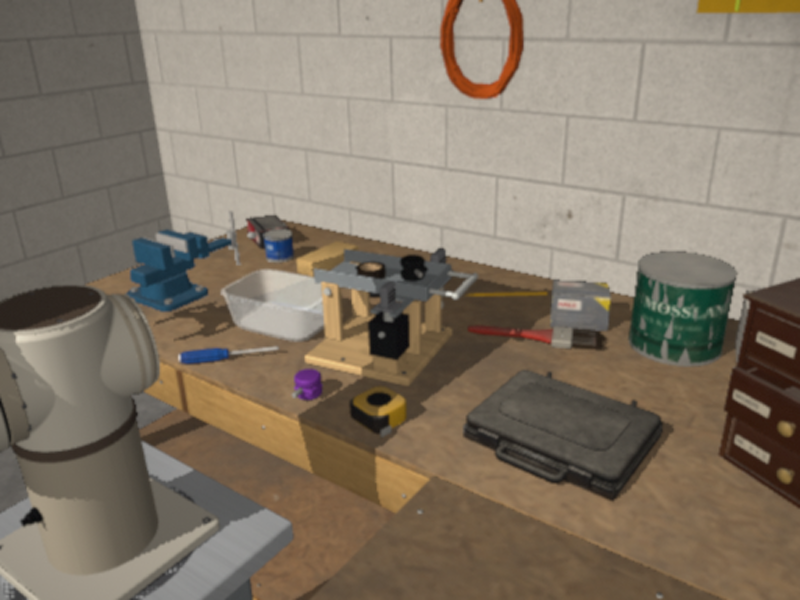

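The top view shows the tray at (380,285), the bar at (470,270), the tub at (258,320), the case at (600,347), the measure at (465,410) and the driver at (275,410). There are two plug-like things: (430,338) in front of the tray, in the socket block, and (385,192) behind the tray. The first should be the one meant, because it sits in the socket with the fork under it. I'll check that in one enlarged crop.

```bash
python3 - <<'E'
from h import *
a=np.load("pics/top0.npz")["i"];b=np.load("pics/scene0.npz")["i"]
ca=cv2.resize(a[105:240,190:325],(600,600),interpolation=cv2.INTER_CUBIC)
cb=cv2.resize(b[150:250,195:312],None,fx=6.0,fy=6.0,interpolation=cv2.INTER_CUBIC)[:600,:]
ca=cv2.resize(a[105:240,195:315],(400,450),interpolation=cv2.INTER_CUBIC)
cb=cv2.resize(b[150:250,200:300],(400,400),interpolation=cv2.INTER_CUBIC)
o=np.zeros((450,800,3),np.uint8);o[:,:400]=ca;o[:400,400:]=cb
cv2.imwrite("pics/crop1.png",o)
E
```

```text
(no output)
```

View pics/crop1.png

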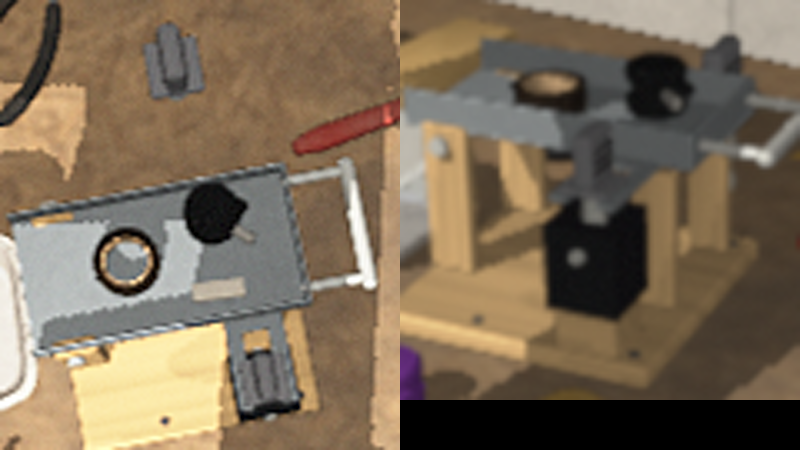

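The left half of the crop is the top view. The plug in the socket has its ridge at (262,375), collar and fork under it, so it is the one meant. The loose grey one at (175,60) stands on the bench behind the tray and is the decoy. The bar ends are at (348,163) and (370,283). In the right half (scene view) the grip top is at (594,128) above the black socket block.

```bash
python3 - <<'E'
from h import *
a=np.load("pics/top0.npz");b=np.load("pics/scene0.npz")
tc=lambda x,y:(195+x*.3,105+y*.3); sc=lambda x,y:(200+(x-400)/4,150+y/4)
A=lambda uv:ray(a["K"],a["T"],uv);B=lambda uv:ray(b["K"],b["T"],uv)
for n,p,q in(("griptop",tc(261,374),sc(593,128)),("bar near",tc(370,283),sc(763,158)),("wall corner near/bar",tc(312,302),sc(697,143)),("wall near spout",tc(37,353),sc(406,97))):
    print(n,[np.round(v,4) for v in tri(A(p),B(q))])
z=lambda uv,h:onz(a["K"],a["T"],uv,h).round(4)
print("bar",z(tc(370,283),.136),z(tc(348,163),.136))
for p in((37,353),(312,302),(285,168),(10,215)):print(z(tc(*p),.148))
print("case",[z((x*.64,y*.64),.039) for x,y in((538,297),(666,299),(665,397),(535,393))])
print("tub",[z((x*.64,y*.64),.074) for x,y in((197,288),(315,275),(322,350),(207,366))])
# tool axes now
print(R.from_quat(manip.sense()["eef_rot"]).as_matrix().round(3))
E
```

```text
griptop [array([ 0.4984, -0.055 ,  0.1633]), array([0.0009, 0.0009])]
bar near [array([ 0.5681, -0.1383,  0.1368]), array([0.0009, 0.0009])]
wall corner near/bar [array([ 0.5545, -0.0951,  0.1417]), array([0.0011, 0.0011])]
wall near spout [array([0.5165, 0.1154, 0.1412]), array([0.0013, 0.0013])]
bar [ 0.5687 -0.1391  0.136 ] [ 0.6625 -0.1242  0.136 ]
[0.5168 0.1136 0.148 ]
[ 0.5531 -0.0939  0.148 ]
[ 0.6565 -0.0751  0.148 ]
[0.6223 0.1347 0.148 ]
case [array([ 0.5802, -0.2542,  0.039 ]), array([ 0.5741, -0.481 ,  0.039 ]), array([ 0.4021, -0.4695,  0.039 ]), array([ 0.4117, -0.2433,  0.039 ])]
tub [array([0.5976, 0.3387, 0.074 ]), array([0.6181, 0.1359, 0.074 ]), array([0.4885, 0.1231, 0.074 ]), array([0.4636, 0.318 , 0.074 ])]
[[-0.975  0.221 -0.   ]
 [ 0.221  0.975 -0.002]
 [-0.    -0.002 -1.   ]]
```

```bash
python3 -m inch '[[0,0,-7,0,8.5],[-49.8,-44.3,-7,-22,8.5],[-49.8,-44.3,-7,-22,8.5],[-49.8,-44.3,-7,-22,8.5],[-49.8,-44.3,-7,-22,8.5],[-49.8,-44.3,-7,-22,8.5],[-49.8,-44.3,-7,-22,8.5],[-49.8,-44.3,-7,-22,8.5]]' 80; python3 - <<'E'
from h import *
s=manip.sense();print(s["position"],s["joint_positions"].round(2))
E
```

```text
time_s: 0.9
position: [0.311, 0.2064, 0.2666]
eef_rot: [-0.081, 0.997, -0.0, 0.0]
force: [1.6, 0.6, 0.1]
opening: 0.0848
finger_force: 0.0
[0.31101561 0.20644356 0.26657264] [ 0.59 -0.03 -0.15  1.46 -0.    0.42]
```

```bash
python3 -m inch '[[-14.2,-28.8,0,0,8.5],[-14.2,-28.8,0,0,8.5],[-14.2,-28.8,0,0,8.5],[-14.2,-28.8,0,0,8.5],[-14.2,-28.8,0,0,8.5],[-14.2,-28.8,0,0,8.5],[-14.2,-28.8,0,0,8.5],[-14.2,-28.8,0,0,8.5]]'; python3 - <<'E'
from h import *
i,K,T=cam("wrist");np.savez("pics/w1.npz",i=i,K=K,T=T)
cv2.imwrite("pics/w1.png",cv2.resize(i,(800,600),interpolation=cv2.INTER_CUBIC))
P=np.array([.4984,-.055,.1633,1]);c=K@(np.linalg.inv(T)@P)[:3];print(c[:2]/c[2]*800/512,T.round(3))
E
```

```text
time_s: 1.7
position: [0.4978, -0.0557, 0.2653]
eef_rot: [-0.078, 0.997, -0.0, -0.001]
force: [-0.3, 0.3, -0.5]
opening: 0.0851
finger_force: 0.0
[398.35184835 291.42472083] [[-0.156  0.947  0.282  0.426]
 [ 0.988  0.15   0.044 -0.067]
 [-0.     0.285 -0.958  0.434]
 [ 0.     0.     0.     1.   ]]
```

View pics/w1.png

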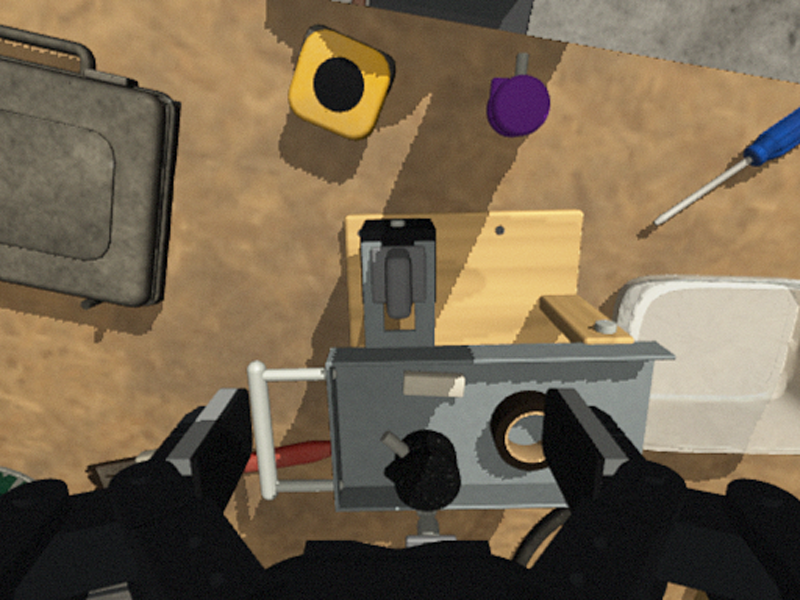

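The wrist view shows the grip's top face at rows 262–318, column 398. The projected two-view point is (398,291), so they agree to within a pixel or two, and the ridge is aligned with the tool. The bar is at (262,430). Next I descend and grip.

```bash
python3 -m inch '[[-0.1,0.1,4,0,8.5],[-0.1,0.1,8,0,8.5],[-0.1,0.1,11,0,8.5],[-0.1,0.1,12.9,0,8.5],[-0.1,0.1,12.9,0,8.5],[-0.1,0.1,12.9,0,4],[-0.1,0.1,12.9,0,0.5],[-0.1,0.1,12.9,0,0.5]]' 80; python3 -m inch '[[0,0,0,0,0.5],[0,0,0,0,0.5],[0,0,0,0,0.5],[0,0,0,0,0.5]]'
```

```text
time_s: 2.55
position: [0.4989, -0.0518, 0.1393]
eef_rot: [-0.081, 0.997, -0.0, 0.002]
force: [-0.5, 0.5, 0.6]
opening: 0.043
finger_force: 0.0
time_s: 2.95
position: [0.4984, -0.0524, 0.1386]
eef_rot: [-0.08, 0.997, -0.0, 0.001]
force: [-0.8, -0.8, 5.6]
opening: 0.0095
finger_force: 78.5
```

```bash
python3 -m inch '[[0,0,0,0,0.5],[0,0,0,0,0.5],[0,0,0,0,0.5]]'; python3 - <<'E'
from h import *
d=np.load("pics/w1.npz");K,T=d["K"],d["T"];f=512/800
w=lambda u,v,z:onz(K,T,(u*f,v*f),z)
print(K[0,0],"grip w",w(411,290,.1655)-w(385,290,.1655),"len",w(398,318,.1655)-w(398,262,.1655))
i=d["i"];j=int(285*f);print(i[j,235:275].mean(1).astype(int))
i,K,T=cam("wrist");cv2.imwrite("pics/w2.png",cv2.resize(i[100:384,80:432],None,fx=2,fy=2))
E
```

```text
time_s: 3.25
position: [0.4984, -0.0524, 0.1386]
eef_rot: [-0.08, 0.997, -0.0, 0.001]
force: [-1.3, -0.9, 6.1]
opening: 0.0096
finger_force: 78.5
319.4317037644122 grip w [-0.00226679  0.01431271  0.        ] len [0.03191343 0.00507914 0.        ]
[ 90 100  81  75  73  77  79  81  81  78  85  64  49  65  74  74  79  79
  82  79  81  80  76  77  78  68  67  50  49  80  81  78  80  79  80  78
  71  71  90  93]
```

View pics/w2.png

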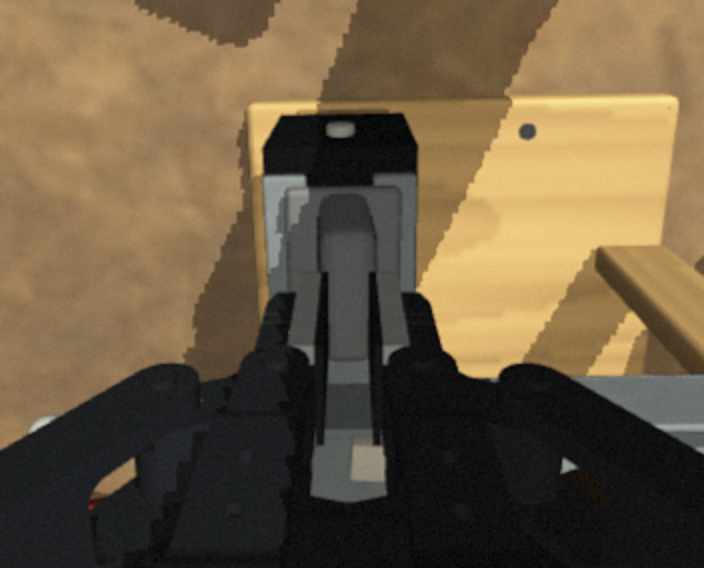

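The grip is held between both pads, with the ridge at (347,260). I pull it straight up.

```bash
python3 -m inch '[[0,0,-0.5,0,0.3],[0,0,-1.2,0,0.3],[0,0,-2.2,0,0.3],[0,0,-3.5,0,0.3],[0,0,-6,0,0.3],[0,0,-9,0,0.3],[0,0,-11,0,0.3],[0,0,-11,0,0.3]]'; python3 - <<'E'
from h import *
s=manip.sense();print(s["opening"],s["finger_force"],s["force"])
i,K,T=cam("scene");cv2.imwrite("pics/s1.png",cv2.resize(i[90:260,130:330],(800,600)[:2] if 0 else (706,600)))
E
```

```text
time_s: 4.1
position: [0.5001, -0.0521, 0.2521]
eef_rot: [-0.081, 0.997, -0.001, 0.004]
force: [0.5, 0.1, -0.6]
opening: 0.0095
finger_force: 80.5
0.00952304296777055 80.51417609676719 [ 0.46029291  0.12929889 -0.64396387]
```

View pics/s1.png

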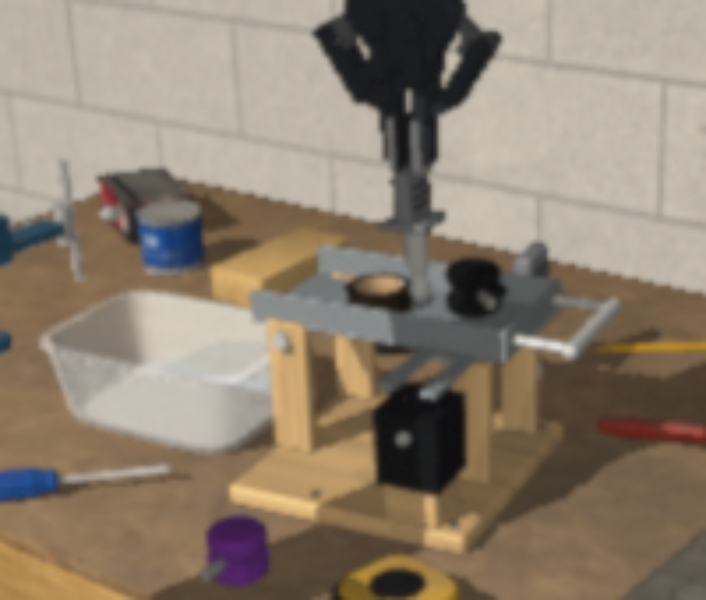

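The plug is out, with the shank visible at (417,270) in this view, and the tray is level. I carry it over the case.

```bash
python3 -m inch '[[0.6,-4,0,0,0.3],[1.4,-9,0,0,0.3],[2,-14,0,0,0.3],[2.5,-19,0,0,0.3],[2.5,-24,0,0,0.3],[2.5,-28,0,0,0.3],[2.5,-30.8,0,0,0.3],[2.5,-30.8,0,0,0.3]]'; python3 -m inch '[[0,0,3,0,0.3],[0,0,7,0,0.3],[0,0,10,0,0.3],[0,0,12,0,0.3],[0,0,13.2,0,0.3],[0,0,13.2,0,0.3],[0,0,13.2,0,0.3]]'; python3 - <<'E'
from h import *
for n in("scene","top","wrist"):
    i,K,T=cam(n);np.savez(f"pics/{n}2.npz",i=i,K=K,T=T)
print(manip.sense()["finger_force"])
E
```

```text
time_s: 4.95
position: [0.5215, -0.3635, 0.2444]
eef_rot: [-0.078, 0.997, 0.001, -0.002]
force: [0.7, 0.5, -1.5]
opening: 0.0095
finger_force: 80.5
time_s: 5.65
position: [0.5229, -0.3598, 0.1163]
eef_rot: [-0.081, 0.997, -0.0, 0.0]
force: [-0.2, 0.1, -0.6]
opening: 0.0098
finger_force: 80.5
80.49499919638038
```

```bash
python3 -m inch '[[0,0,0.3,0,0.3],[0,0,0.6,0,0.3],[0,0,0.8,0,0.3],[0,0,0.9,0,0.3],[0,0,0.9,0,0.3]]' 40;  python3 -m inch '[[0,0,0.1,0,0.3],[0,0,0.2,0,0.3],[0,0,0.2,0,0.3]]' 20
```

```text
time_s: 6.3
position: [0.5223, -0.36, 0.1064]
eef_rot: [-0.08, 0.997, 0.0, -0.0]
force: [0.1, 0.1, -0.8]
opening: 0.0097
finger_force: 80.5
time_s: 6.6
position: [0.5233, -0.3605, 0.106]
eef_rot: [-0.081, 0.997, -0.001, 0.001]
force: [0.5, -0.3, 4.4]
opening: 0.0095
finger_force: 81.5
```

```bash
python3 -m inch '[[0,0,0,0,1.1],[0,0,0,0,1.1],[0,0,0,0,0.3],[0,0,0,0,0.3],[0,0,0,0,0.3]]' 20
```

```text
time_s: 7.1
position: [0.5232, -0.3604, 0.1058]
eef_rot: [-0.081, 0.997, -0.001, 0.001]
force: [-1.0, 0.8, 4.6]
opening: 0.0112
finger_force: 51.6
```

```bash
python3 -m inch '[[0,0,0,0,0.3],[0,0,0,0,0.3],[0,0,0,0,0.3]]' 20;python3 -m inch '[[0,0,0,0,1.4],[0,0,0,0,1.4],[0,0,0,0,1.4],[0,0,0,0,1.0],[0,0,0,0,1.0],[0,0,0,0,1.0],[0,0,0,0,1.0],[0,0,0,0,1.0]]' 20
```

```text
time_s: 7.4
position: [0.5232, -0.3605, 0.1058]
eef_rot: [-0.081, 0.997, -0.001, 0.001]
force: [-0.1, 0.6, 4.8]
opening: 0.0116
finger_force: 51.6
time_s: 8.2
position: [0.5225, -0.3601, 0.1048]
eef_rot: [-0.081, 0.997, -0.0, 0.0]
force: [0.0, 0.2, 3.8]
opening: 0.0129
finger_force: 21.0
```

```bash
python3 -m inch '[[0.7,0,0.1,0,1.0],[1.5,0,0.2,0,1.0],[2.2,0,0.4,0,1.0],[2.9,0,0.6,0,1.0],[3.6,0,0.9,0,1.0],[4.3,0,1.3,0,1.0],[4.3,0,1.3,0,1.0]]' 20; python3 - <<'E'
from h import *
i,K,T=cam("scene");j,_,_=cam("wrist")
o=np.zeros((480,800,3),np.uint8);o[:,:400]=cv2.resize(i[160:310,280:405],(400,480));o[:300,400:]=cv2.resize(j,(400,300));cv2.imwrite("pics/p1.png",o)
E
```

```text
time_s: 8.9
position: [0.4794, -0.3686, 0.0942]
eef_rot: [-0.08, 0.997, -0.002, 0.001]
force: [-3.9, 0.0, 14.6]
opening: 0.013
finger_force: 26.1
```

View pics/p1.png

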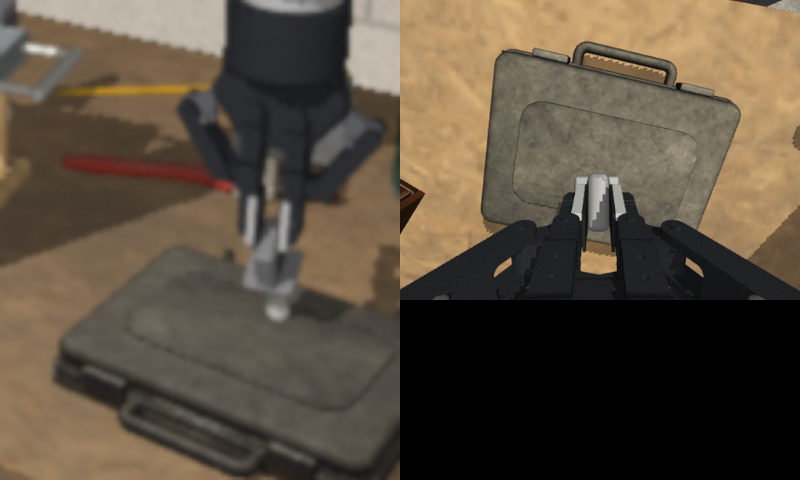

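The scene half shows the plug tilting as intended: the collar is at (270,265) and the foot is still on the case at (277,312). I continue to about 68°.

```bash
python3 -m inch '[[0.6,0,0.4,0,1.0],[1.2,0,0.8,0,1.0],[1.8,0,1.3,0,1.0],[2.3,0,1.8,0,1.0],[2.7,0,2.4,0,1.0],[3.1,0,3,0,1.0],[3.4,0,3.6,0,1.0],[3.6,0,3.9,0,1.0]]' 20; python3 - <<'E'
from h import *
i,K,T=cam("scene");j,_,_=cam("wrist")
o=np.zeros((480,800,3),np.uint8);o[:,:400]=cv2.resize(i[160:310,280:405],(400,480));o[:300,400:]=cv2.resize(j,(400,300));cv2.imwrite("pics/p2.png",o)
E
```

```text
time_s: 9.8
position: [0.4417, -0.3749, 0.054]
eef_rot: [-0.079, 0.997, -0.002, -0.002]
force: [-7.9, -3.7, 12.3]
opening: 0.013
finger_force: 39.8
```

View pics/p2.png

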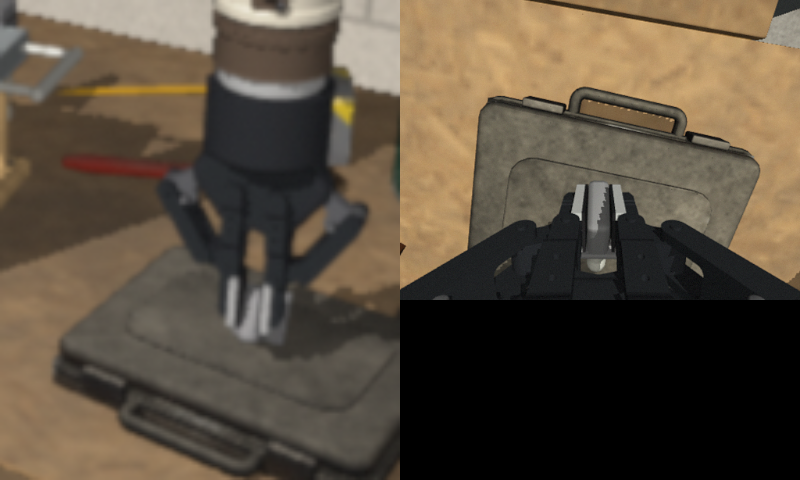

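The plug is nearly flat in the fingers, with the collar at (598,263) in the wrist half. I let go and rise.

```bash
python3 -m inch '[[0,0,0,0,2.5],[0,0,0,0,4],[0,0,0,0,5],[0,0,0,0,6],[0,0,0,0,6],[0,0,-1,0,6],[0,0,-4,0,6],[0,0,-8,0,6]]' 40; python3 -m inch '[[1,0,-4,0,8],[2,0,-8,0,8],[4,0,-10,0,8],[4,0,-12,0,8],[4,0,-12,0,8]]' 80;python3 - <<'E'
from h import *
j,K,T=cam("wrist");i,K2,T2=cam("top");np.savez("pics/w3.npz",i=j,K=K,T=T)
o=np.zeros((450,800,3),np.uint8);o[:,:400]=cv2.resize(i[165:265,330:435],(400,450));o[:300,400:]=cv2.resize(j,(400,300));cv2.imwrite("pics/p3.png",o)
s=manip.sense();print(s["position"],s["joint_positions"].round(2))
E
```

```text
time_s: 10.7
position: [0.4433, -0.3715, 0.132]
eef_rot: [-0.081, 0.997, 0.002, -0.002]
force: [1.1, -1.2, 0.9]
opening: 0.0601
finger_force: 0.0
time_s: 11.2
position: [0.406, -0.3805, 0.257]
eef_rot: [-0.08, 0.997, -0.003, 0.003]
force: [0.4, -0.2, -0.6]
opening: 0.0799
finger_force: 0.0
[ 0.40529102 -0.37922168  0.25292556] [-0.75  0.34  0.26  1.49  0.   -0.91]
```

View pics/p3.png

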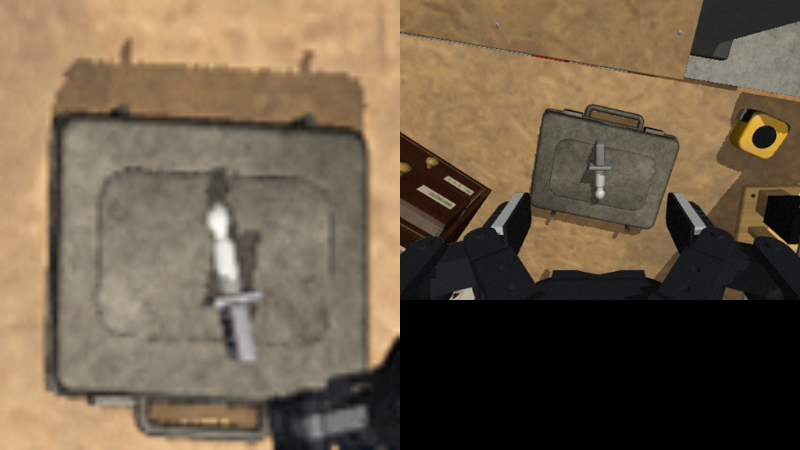

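The left half shows the plug lying flat on the lid: shank at (222,245), grip at (240,335), well inside the case edges. Now the bar. I check its position from the first wrist picture and move over it.

```bash
python3 - <<'E'
from h import *
d=np.load("pics/w1.npz");f=.64
a=onz(d["K"],d["T"],(257*f,366*f),.136);b=onz(d["K"],d["T"],(269*f,494*f),.136);print(a,b,(a+b)/2)
E
python3 -m inch '[[-5,3,0,0,3.5],[-10,7,0,0,3.5],[-15,11,0,0,3.5],[-18,15,0,0,3.5],[-21,18,0,0,3.5],[-24.7,21,0,0,3.5],[-24.7,21,0,0,3.5],[-24.7,21,0,0,3.5]]' 80
python3 - <<'E'
from h import *
s=manip.sense();j,K,T=cam("wrist");np.savez("pics/w4.npz",i=j,K=K,T=T)
print(s["position"],s["eef_rot"].round(3))
hsv=cv2.cvtColor(j,cv2.COLOR_BGR2HSV);m=((hsv[...,2]>150)&(hsv[...,1]<40)).astype(np.uint8)
n,l,st,c=cv2.connectedComponentsWithStats(m)
for k in range(1,n):
    if st[k,4]>60:
        print(st[k],c[k].round(0),onz(K,T,c[k],.136).round(3))
E
```

```text
[ 0.56944191 -0.13629247  0.136     ] [ 0.66571515 -0.1203814   0.136     ] [ 0.61757853 -0.12833694  0.136     ]
time_s: 12.1
position: [0.6165, -0.1278, 0.2493]
eef_rot: [-0.084, 0.996, 0.001, -0.002]
force: [0.5, -0.3, 0.6]
opening: 0.0348
finger_force: 0.0
[ 0.61651462 -0.12782362  0.24934794] [-0.084  0.996  0.001 -0.002]
[ 31   0  21  37 453] [41. 17.] [ 0.511 -0.317  0.136]
[334  34  17  46 412] [341.  50.] [ 0.495 -0.076  0.136]
[499 103  13   9  84] [507. 107.] [0.515 0.074 0.136]
[416 118  96   5 252] [464. 120.] [0.531 0.042 0.136]
[ 247  125   60  111 1756] [262. 175.] [ 0.608 -0.122  0.136]
[ 365  140  147   90 5522] [452. 183.] [0.587 0.051 0.136]
[437 184  12  15 106] [441. 192.] [0.597 0.044 0.136]
[296 237  16  18 166] [303. 245.] [ 0.67  -0.071  0.136]
[380 238 132   4 317] [446. 239.] [0.641 0.064 0.136]
[346 283  23  10  80] [360. 285.] [ 0.704 -0.005  0.136]
[  0 343   9  21 110] [  3. 354.] [ 0.85  -0.363  0.136]
```

```bash
python3 - <<'E'
from h import *
d=np.load("pics/w4.npz");j,K,T=d["i"],d["K"],d["T"]
hsv=cv2.cvtColor(j,cv2.COLOR_BGR2HSV);m=((hsv[...,2]>150)&(hsv[...,1]<40)).astype(np.uint8)
n,l=cv2.connectedComponents(m);k=l[170,247:262].max()
for r in(150,175,200,220):
    x=np.where(l[r]==k)[0];g=j[r,235:275].mean(1).astype(int)
    print(r,x.min(),x.max(),onz(K,T,((x.min()+x.max())/2,r),.136).round(4),g)
    print(j[r,272:300].mean(1).astype(int)) if r==175 else 0
E
```

```text
150 248 259 [ 0.5871 -0.1332  0.136 ] [131 124 132 135 134 139 137 138 135 132 139 117 122 153 178 197 211 217
 225 226 224 222 213 206 194 157 102  81  87  79  83  81  78  85  84  83
  82  84  89  86]
175 249 259 [ 0.6094 -0.129   0.136 ] [135 137 137 136 133 132 134 130 133 130 130 119 110 138 172 195 204 216
 222 225 226 221 218 206 189 117  80  85  84  84  81  81  81  83  86  83
  81  78  83  85]
[ 78  83  85  86  86  88  87  88  87  83  85  86  88  86  85  86  90  81
  69 102 121 129 131 138 137 136 136 136]
200 249 259 [ 0.6328 -0.125   0.136 ] [127 126 127 128 132 132 135 137 142 142 141 139 115 121 162 188 205 214
 220 226 225 225 217 211 198 122  76  88  86  91  90  86  92  91  93  92
  91  91  90  94]
220 249 259 [ 0.6523 -0.1217  0.136 ] [144 145 107  86  91  91  93  94  90  90  90  89  76 107 144 177 201 213
 216 224 225 226 218 210 196 125  78  76  78  78  78  84  84  84  84  88
  91  95  94  98]
```

```bash
python3 -m inch '[[0,-0.1,4,0,3.5],[0,-0.1,8,0,3.5],[0,-0.1,11,0,3.5],[0,-0.1,12.9,0,3.5],[0,-0.1,12.9,0,3.5],[0,-0.1,12.9,0,1.5],[0,-0.1,12.9,0,0.9],[0,-0.1,12.9,0,0.8]]' 25; python3 -m inch '[[0,0,0,0,0.8],[0,0,0,0,0.8],[0,0,0,0,0.8]]'
```

```text
time_s: 12.95
position: [0.6163, -0.1337, 0.1255]
eef_rot: [-0.08, 0.997, -0.001, 0.002]
force: [-0.2, 0.1, -0.6]
opening: 0.0078
finger_force: 0.0
time_s: 13.25
position: [0.6155, -0.1332, 0.1241]
eef_rot: [-0.081, 0.997, -0.0, 0.0]
force: [0.2, 0.5, 0.1]
opening: 0.0082
finger_force: 0.0
```

```bash
python3 -m inch '[[0,0,0,0,0.3],[0,0,0,0,0.3],[0,0,0,0,0.3]]'; python3 - <<'E'
from h import *
s=manip.sense();print(s["force"],s["opening"],s["finger_force"],s["position"])
j,K,T=cam("wrist");i,K2,T2=cam("scene");i=i[150:220,250:330]
o=np.zeros((525,800,3),np.uint8);o[:,:500]=cv2.resize(j[180:384,150:362],(500,525));o[:262,500:]=cv2.resize(i,(300,262));cv2.imwrite("pics/b1.png",o)
E
```

```text
time_s: 13.55
position: [0.6153, -0.1332, 0.1236]
eef_rot: [-0.081, 0.997, 0.0, -0.0]
force: [0.2, -0.9, 0.2]
opening: 0.0028
finger_force: 0.0
[ 0.18423128 -0.86816802  0.20548993] 0.002766612738961954 0.0 [ 0.61527392 -0.13315053  0.12361421]
```

The fingers shut on nothing, so I look before going on.

View pics/b1.png

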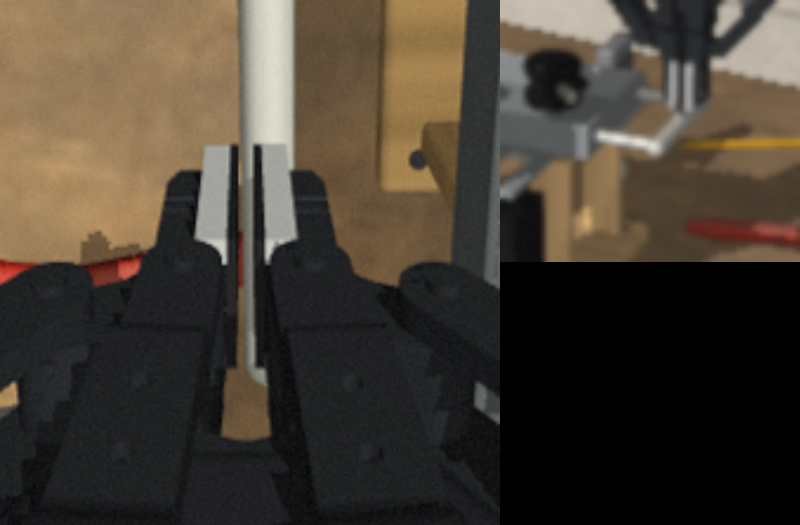

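```bash
python3 - <<'E'
from h import *
s=manip.sense();j,K,T=cam("wrist")
print(s["position"],T[:3,3])
g=j.mean(2).astype(int)
for r in(185,200,215,228):print(r,g[r,245:282])
pr=lambda P:(lambda c:(c[:2]/c[2],c[2]))(K@(np.linalg.inv(T)@np.r_[P,1])[:3])
for z in(.10,.12,.136):
  for x in(.58,.60):print(z,x,pr([x,-.129+(x-.6165)*.164,z]))
print("tcp",pr(s["position"]))
E
```

```text
[ 0.61527326 -0.13313959  0.12360931] [ 0.54305814 -0.14521244  0.29247375]
185 [123 127 126 126 133 120  95 103 125 143 158 168 183 193 197 200 205 209
 212 214 214 215 214 210 210 200 197 190 182 132  86  81  81  81  82  83
  84]
200 [126 120 120 121 125 126 102  96 117 139 155 170 182 190 194 199 201 207
 209 214 214 216 214 212 208 202 196 191 181 133  86  75  77  77  76  80
  75]
215 [114 117 117 123 117 119 102  93 112 136 153 169 176 187 197 200 201 206
 210 212 217 217 213 213 208 201 197 192 186 134  90  78  79  76  78  77
  75]
228 [117 123 127 124 122 121 100  91 110 128 146 167 174 187 193 200 204 204
 209 212 216 215 214 211 209 201 197 190 183 133  79  79  77  79  81  85
  84]
0.1 0.58 (array([260.66427152, 163.56544669]), np.float64(0.1953162626099817))
0.1 0.6 (array([260.49894291, 195.28510746]), np.float64(0.20112879103561032))
0.12 0.58 (array([261.4023915 , 170.64102283]), np.float64(0.17615642610085475))
0.12 0.6 (array([261.1960778 , 205.47449237]), np.float64(0.1819689545264834))
0.136 0.58 (array([262.11951207, 177.51529995]), np.float64(0.1608285568935532))
0.136 0.6 (array([261.86920782, 215.31302008]), np.float64(0.16664108531918184))
tcp (array([254.39631051, 232.08694264]), np.float64(0.18276893577008996))
```

The bar runs under the right-hand fingertip: it lies about 4 mm toward the tray and the tips stayed above it. I open, shift and go lower.

```bash
python3 -m inch '[[0,0,-1,0,3.5],[0,0.4,-1,0,3.5],[0,0.4,-1,0,3.5],[0,0.4,0.5,0,3.5],[0,0.4,1.5,0,3.5],[0,0.4,1.8,0,3.5],[0,0.4,1.8,0,3.5],[0,0.4,1.8,0,3.5]]' 30; python3 -m inch '[[0,0,0,0,1.5],[0,0,0,0,1.0],[0,0,0,0,0.8],[0,0,0,0,0.8],[0,0,0,0,0.8],[0,0,0,0,0.8]]'
```

```text
time_s: 14.5
position: [0.6148, -0.1293, 0.1059]
eef_rot: [-0.081, 0.997, -0.0, 0.0]
force: [0.8, 0.4, -0.2]
opening: 0.0348
finger_force: 0.0
time_s: 15.1
position: [0.6149, -0.1283, 0.1064]
eef_rot: [-0.081, 0.997, 0.001, 0.001]
force: [-1.1, 5.4, 6.6]
opening: 0.0109
finger_force: 29.7
```

The bar is held (11 mm, 30 N). I raise it along the hinge arc.

```bash
python3 -m inch '[[0,0.1,-1.1,0,0.8],[0,0.4,-2.3,0,0.8],[0,0.6,-3.5,0,0.8],[0,0.9,-4.6,0,0.8],[0,1.3,-5.7,0,0.8],[0,1.75,-6.8,0,0.8],[0,2.2,-7.8,0,0.8],[0,2.8,-8.9,0,0.8]]'
```

```text
time_s: 15.9
position: [0.6101, -0.1021, 0.1953]
eef_rot: [-0.08, 0.997, -0.001, -0.0]
force: [2.9, -0.1, -4.0]
opening: 0.0103
finger_force: 29.2
```

```bash
python3 -m inch '[[0,0.6,-1,0,0.8],[0,1.2,-2,0,0.8],[0,1.9,-2.9,0,0.8],[0,2.7,-3.9,0,0.8],[0,3.4,-4.7,0,0.8],[0,4.3,-5.6,0,0.8],[0,5.1,-6.3,0,0.8],[0,6,-7.1,0,0.8]]'; python3 -m inch '[[0,0,0,0,0.8],[0,0,0,0,0.8],[0,0,0,0,0.8],[0,0,0,0,0.8],[0,0,0,0,0.8],[0,0,0,0,0.8]]';python3 - <<'E'
from h import *
for n in("scene","top"):
    i,K,T=cam(n);np.savez(f"pics/{n}5.npz",i=i,K=K,T=T)
    c={"scene":(slice(160,225),slice(138,220)),"top":(slice(170,240),slice(122,210))}[n]
    g=cv2.cvtColor(i,cv2.COLOR_BGR2HSV);m=(g[c][...,2]<70).astype(np.uint8)
    k,l,st,ce=cv2.connectedComponentsWithStats(m);print(n,[(st[q].tolist()) for q in range(1,k) if st[q,4]>15])
E
```

```text
time_s: 16.7
position: [0.5999, -0.0447, 0.2681]
eef_rot: [-0.079, 0.997, -0.003, 0.0]
force: [-2.3, -6.3, 4.0]
opening: 0.0102
finger_force: 29.3
time_s: 17.3
position: [0.5999, -0.0446, 0.2682]
eef_rot: [-0.08, 0.997, -0.002, 0.001]
force: [-2.2, -6.1, 4.6]
opening: 0.0102
finger_force: 29.7
scene [[46, 29, 11, 7, 68]]
top [[39, 17, 18, 18, 164], [25, 37, 19, 19, 116]]
```

```bash
python3 -m inch '[[0,0.9,-0.7,0,0.8],[0,1.9,-1.3,0,0.8],[0,2.9,-1.9,0,0.8],[0,2.9,-1.9,0,0.8],[0,2.9,-1.9,0,0.8],[0,2.9,-1.9,0,0.8],[0,2.9,-1.9,0,0.8],[0,2.9,-1.9,0,0.8]]'; python3 - <<'E'
from h import *
print(manip.sense()["force"])
a=np.load("pics/top0.npz")["i"];i,K,T=cam("top");np.savez("pics/top6.npz",i=i,K=K,T=T)
w,_,Tw=cam("wrist");np.savez("pics/w6.npz",i=w,K=_,T=Tw)
r=slice(170,240),slice(122,210)
d=cv2.absdiff(i[r],a[r]).max(2)
m=(d>18).astype(np.uint8);k,l,st,ce=cv2.connectedComponentsWithStats(m)
for q in range(1,k):
    if st[q,4]>8:print(st[q],ce[q].round(0),i[r][l==q].mean(0).round(0),a[r][l==q].mean(0).round(0),onz(K,T,(ce[q][0]+122,ce[q][1]+170),.015).round(3))
E
```

```text
time_s: 18.2
position: [0.595, -0.0167, 0.2887]
eef_rot: [-0.079, 0.997, -0.003, 0.001]
force: [-4.3, -9.2, 9.6]
opening: 0.0097
finger_force: 30.0
[-4.28576284 -9.20042934  9.55276294]
[   0    0   88   70 5556] [46. 34.] [142. 161. 176.] [178. 196. 209.] [0.549 0.237 0.015]
```

```bash
python3 -m inch '[[0,-1.5,1,0,0.8],[0,-2.9,2,0,0.8],[0,-4.7,3.5,0,0.8],[0,-6.3,5.2,0,0.8],[0,-7.7,7.1,0,0.8],[0,-8.9,9.1,0,0.8],[0,-8.9,9.1,0,0.8]]'; python3 -m inch '[[0,-0.6,1,0,0.8],[0,-1.1,2.1,0,0.8],[0,-1.5,3.2,0,0.8],[0,-1.9,4.3,0,0.8],[0,-2.2,5.4,0,0.8],[0,-2.4,6.5,0,0.8],[0,-2.8,7.7,0,0.8],[0,-2.8,8.6,0,0.8]]'
```

```text
time_s: 19.0
position: [0.6109, -0.1058, 0.1929]
eef_rot: [-0.078, 0.997, -0.003, 0.0]
force: [1.4, -8.1, 3.6]
opening: 0.0082
finger_force: 19.9
time_s: 19.8
position: [0.6154, -0.1287, 0.1135]
eef_rot: [-0.081, 0.997, 0.0, 0.002]
force: [-20.1, 4.5, 61.8]
opening: 0.008
finger_force: 28.5
```

```bash
python3 -m inch '[[0,0,-0.4,0,0.8],[0,0,-0.7,0,0.8],[0,0,-0.7,0,0.8]]'; python3 -c "
from h import *
i,K,T=cam('scene');np.savez('pics/scene7.npz',i=i,K=K,T=T);i,K,T=cam('wrist');np.savez('pics/w7.npz',i=i,K=K,T=T);g=i.mean(2).astype(int)
for r in(185,200,215):print(r,g[r,235:292])
pr=lambda P:(lambda c:(c[:2]/c[2],c[2]))(K@(np.linalg.inv(T)@np.r_[P,1])[:3])
for x in(.58,.60):print(pr([x,-.129+(x-.6165)*.164,.136]))
"
```

```text
time_s: 20.1
position: [0.615, -0.1286, 0.1152]
eef_rot: [-0.081, 0.997, 0.0, 0.001]
force: [-2.7, 2.2, 7.8]
opening: 0.0081
finger_force: 3.6
185 [129 128 125 124 127 132 102 101 117 139 152 165 177 186 194 195 201 203
 207 208 210 215 211 213 205 205 202 193 191 181 171 101  74  78  78  76
  81  78  76  74  78  79  81  82  80  78  82  78  80  79  78  78  74  76
  80  80  76]
200 [123 127 126 125 124 126 108  94 112 132 149 160 171 181 189 198 200 200
 203 209 212 212 212 208 211 204 199 193 190 187 172 113  76  75  74  75
  77  76  74  77  76  74  70  73  73  73  71  71  79  74  72  73  74  73
  74  76  77]
215 [117 115 117 114 116 115 116 101 101 122 144 154 168 180 188 194 198 200
 206 208 213 213 212 213 208 208 201 195 193 184 174 120  84  77  78  77
  78  77  78  79  76  76  75  80  76  72  74  75  77  76  73  74  76  78
  80  80  78]
(array([253.23835159, 180.78297592]), np.float64(0.15267971020257748))
(array([253.27847774, 220.38506287]), np.float64(0.15851712829803777))
```

The bar images where it should when the tray is level. I release it and retreat.

```bash
python3 -m inch '[[0,0,0,0,3],[0,0,0,0,3.5],[0,0,0,0,3.5],[0,0,-3,0,3.5],[0,0,-7,0,3.5],[0,0,-12,0,3.5],[4,-4,-14,0,3.5],[8,-8,-14,0,3.5]]'; python3 -m inch '[[5,-5,-2,0,3.5],[8,-9,-2,0,3.5],[10,-14,-2,0,3.5],[10,-18,-2,0,3.5],[10,-18,-2,0,3.5]]'; python3 - <<'E'
from h import *
a=np.load("pics/top0.npz")["i"];i,K,T=cam("top");np.savez("pics/top8.npz",i=i,K=K,T=T)
cv2.imwrite("pics/top8.png",i)
def D(n,r,z):
    d=cv2.absdiff(i[r],a[r]).max(2);m=(d>20).astype(np.uint8);k,l,st,ce=cv2.connectedComponentsWithStats(m);y0,x0=r[0].start,r[1].start
    for q in range(1,k):
        if st[q,4]>8:print(n,st[q],i[r][l==q].mean(0).round(0),a[r][l==q].mean(0).round(0),onz(K,T,ce[q]+[x0,y0],z).round(3))
D("tub",(slice(170,240),slice(122,208)),.015)
D("tray",(slice(150,216),slice(200,312)),.13)
D("bench",(slice(215,290),slice(150,320)),.02)
E
```

```text
time_s: 21.0
position: [0.56, -0.2084, 0.2572]
eef_rot: [-0.082, 0.997, -0.002, 0.003]
force: [0.4, -1.5, 0.4]
opening: 0.0349
finger_force: 0.0
time_s: 21.5
position: [0.4863, -0.4067, 0.2726]
eef_rot: [-0.078, 0.997, -0.0, -0.001]
force: [1.1, -1.2, 0.6]
opening: 0.035
finger_force: 0.0
tub [  0   0  24  70 606] [113. 153. 189.] [ 81. 109. 136.] [0.562 0.349 0.015]
tub [75  0 11  6 31] [146. 165. 171.] [109. 123. 130.] [0.642 0.144 0.015]
tub [ 40  17  20  20 251] [68. 72. 75.] [229. 238. 242.] [0.573 0.231 0.015]
tub [ 24  37  21  20 252] [ 79.  92. 103.] [230. 238. 243.] [0.515 0.271 0.015]
tub [62 43 16  9 92] [135. 148. 157.] [229. 237. 242.] [0.514 0.17  0.015]
tub [18 65  7  5 28] [127. 169. 207.] [102. 134. 163.] [0.458 0.307 0.015]
tray [ 99   0  13  66 388] [101. 120. 136.] [147. 169. 188.] [ 0.587 -0.14   0.13 ]
tray [   0    2  100   44 2104] [162. 164. 162.] [102. 106. 108.] [ 0.614 -0.003  0.13 ]
tray [ 50  46  29  20 277] [138. 147. 150.] [114. 123. 126.] [ 0.531 -0.038  0.13 ]
bench [  0   0  17  12 120] [74. 85. 94.] [229. 238. 243.] [0.502 0.263 0.02 ]
bench [34  0 16  7 75] [136. 150. 159.] [229. 237. 242.] [0.511 0.167 0.02 ]
bench [111   0  21  12 144] [77. 84. 88.] [101. 107. 113.] [ 0.502 -0.05   0.02 ]
bench [142   0  22  25 250] [109. 146. 179.] [ 81. 108. 134.] [ 0.478 -0.135  0.02 ]
bench [158   0   2   9  11] [109. 146. 181.] [127. 168. 205.] [ 0.502 -0.154  0.02 ]
bench [101  11  11  35 169] [ 80. 112. 141.] [132. 181. 217.] [ 0.443 -0.012  0.02 ]
bench [134  34  19  18 172] [ 87. 183. 222.] [ 64. 137. 177.] [ 0.398 -0.106  0.02 ]
bench [ 83  44  26  28 494] [ 89.  79. 112.] [153. 139. 192.] [0.352 0.016 0.02 ]
bench [149  51   9  10  35] [ 89. 175. 211.] [ 80. 157. 191.] [ 0.36  -0.135  0.02 ]
```

```bash
python3 - <<'E'
from h import *
for f in("top0","top8"):
    i=np.load(f"pics/{f}.npz")["i"][148:196,292:314];y,x=np.where(i.min(2)>185);print(f,x.mean()+292,y.mean()+148,len(x))
s=manip.sense();print(s["time_s"],s["force"].round(1))
print(job.close_job())
E
```

```text
top0 302.625 177.34821428571428 112
top8 294.1818181818182 156.36363636363637 11
21.55 [ 0.1 -1.2 -1.2]
the job is handed in; nothing more can be done
None
```

I handed the job in at 21.6 s: the plug lies flat on the case, the castor, tape roll and offcut all appear in the tub, and the arm is clear. My last top-view check of the tray was inconclusive, so "tray level" rests on the wrist view just before I let go. I did not directly re-measure the tape measure or screwdriver. No verdict came back.

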